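Shut and pin a split core former, and hold it pressed

ROBOT

A 6-joint arm with a two-finger parallel gripper is mounted at the origin on the work surface. World frame = base frame: x ahead of the robot, y to its left, z up, the work surface at z = 0. Lengths are in m, angles in degrees, forces in N, time in s.
With the tool pointing down it reaches from about 0.425 to 0.95 m from the base axis. Payload 14.7 kg.
Tool frame: the origin (TCP) lies where the fingers leave the gripper's body, on its centre line; the fingertips stand 73 mm ahead of it and the grasp point (between the pads) lies 54 mm ahead of it; z points along the fingers, y is the line along which they close (so a half turn about z gives the same grasp; the last joint's range is limited). The gripper opens to 85 mm and grips with 20 to 120 N. Pads are 22 mm wide; open, the fingers measure 114 mm over their backs; the gripper's body (76 mm by 85 mm) begins 54 mm behind the grasp point. The pads swing forward as they close: fully open they stand 13 mm farther back than shut.
Start: joints at [69.637, 27.513, 91.461, -0, 61.026, -2.67], TCP at [0.198, 0.619, 0.304] pointing down, gripper open.
Joint ranges: [-157.49, 157.49], [-46.99, 117.5], [13.45, 153.17], [-89.5, 269.5], [5.16, 153.95], [-167.48, 167.48]. Speed limits (degrees/s): [108.29, 108.29, 136.94, 172.46, 172.46, 172.46].

INTERFACE

Orientations are given as a 3x3 rotation matrix whose columns are the frame's x, y, z axes.
In Python, from bench import ctrl, camera, camera_model gives the robot as it stands.
- The arm moves only by the shell command python3 -m handwheel 'ROWS' [FORCE]. ROWS is a JSON object of lists of equal length, an entry for each row: "offset": the shift along the tool's x, y, z in units of 40 mm (1.0 is 40 mm), a list of three; "spin": the turn about the tool's z in units of 6 degrees (1.0 is 6 degrees); "grip": the opening, from 0 (shut) to 1 (fully open). A call has exactly 10 rows; each row shifts and turns the commanded pose from where the row before left it, along the tool's axes as they then stand; what a row does not reach is not made up. A row lasts 1/12 s, in which the tool goes at most 41.7 mm and 7.16 degrees, less where a joint would pass 70% of its speed; a pose out of reach is approached as far as the arm can. A call is refused whole if a number of a shift passes 1 or a number of a turn 1, either way. A call with a gripper value outside its range is refused whole. The fingers move at their own pace and stop on an object; FORCE is the grip in N (left out, the last holds). Time passes only in rows, so rows that do not move let the fingers close, or fill a call up. It gives the time, the measured TCP pose, the force, the opening and the grip force at its end, in the units of the state.
- ctrl.get_state(): the state, without advancing time (a new reading comes with each control period).
- camera(name): name is "scene" or "top" or "wrist"; returns the picture (480x640x3 uint8, blue, green, red); there is no depth.
- camera_model(name): a dict with "mtx" (3x3 intrinsics, pixels), "extrinsics" (4x4, takes a point from world to camera coordinates). Camera axes: x right, y down, z forward; pixel columns grow to the right and rows downward; lengths in m; the calibration is good to about 2 mm. A picture is of the moment at which its call begins: read the wrist's pose just before it. camera_model takes no time and is no camera call; for the wrist camera it gives the pose at the moment of the call.
- ctrl.close_job(): hands the job in; it is judged then, once.
The state is a dict: "time": time; "qpos": joint angles; "joint_velocities": joint speeds; "joint_efforts": joint torques, N m; "position": TCP position; "eef_rot": TCP orientation; "force": force on the tool from outside, world axes, zero at the start; "torque": the same for the moment, N m; "gripper_width": finger opening in m; "finger_force": force on a finger pad.
Only numpy, scipy, OpenCV 4.12 (cv2) and the standard library are available. Lean on these libraries where they do the work, as an engineer would, in place of code of your own. Each camera call takes 0.05 s, during which the arm holds its last target. There are 200 camera calls.

TASK

Get the soil core ready for end trimming: swing the top half of the hinged former down over the core, take the red-headed locking pin from the wooden block and push it down through the aligned holes of both front lugs until its collar sits on the top lug. Then keep pushing down on the pin so that the springy top half is fully shut on the bottom half, and finish like that, still holding the pin and pressing, so that a colleague can trim the core ends. Leave the core lying in place and do not disturb the other things on the bench.

Things in the scene. Friction and masses are not known exactly. Their poses are not given: they have to be found in the camera images.
- jig: Hinged split former for cores: two aluminium half-pipes, 110 mm long, outer radius 35 mm, on a blue base plate 156 x 150 x 12 mm bolted to the bench (fixed). Origin on the bench under the core's axis; y along core and hinge, -x side (lugs) faces the robot, z up. The halves meet in a level plane 48 mm above the bench; shut, its top is 84 mm above the bench.
- top_half (a joint): Hinge angle of the top half, rad: 0 fully shut, grows as it opens up and away from the robot, stop at 1.9; starts near upright, 1.5 to 1.75. 0.33 kg, no handle: push it over by its lug. Stiff hinge: stays above 0.5, falls slowly below. A rubber liner meets the core first: let go, it rests ajar at 0.05 to 0.07 (lug gap 5 to 7 mm); about 9 N down on the lug shuts it, it springs back if let go.
- hinge_line (a point): Middle of the hinge axis, at the back of the former, 47 mm behind the core's axis (jig +x) and 48 mm above the bench. The axis runs along jig y.
- top_hole (a point): Hole in the lug at mid front edge of the top half, moving with it: lug 30 (x) x 50 (y) x 8 mm thick, hole 12.5 mm wide straight through along z. Point: hole centre on the underside, 97 mm from the hinge axis; the upper (outer) face is 8 mm along +z, -x points away from the hinge. The half-pipe begins 15 mm from the hole centre on the +x side. Half upright: the upper face looks away from the robot.
- lower_hole (a point): Centre of the hole at the upper face of the bottom half's lug (30 x 50 x 10 mm thick, hole 12.5 mm wide, straight through), 50 mm in front of the core's axis (jig -x), 48 mm above the bench. Below the lug 26 mm of air down to the base plate.
- core: Brown soil core, a rigid cylinder 50 mm in diameter and 126 mm long, about 0.45 kg, lying loose along jig y in the bottom half, 8 mm standing out at each end. Origin at its centre.
- core_seat (a point): The point of the former where the core's centre lies when it is in place: on the axis, 48 mm above the bench.
- pin: Locking pin standing in one of the block's three holes: red knob 16 mm in diameter, 28 mm high, on a steel collar 20 mm wide and 4 mm thick; below it a shank 10 mm in diameter, 34 mm long, its last 6 mm tapered. Origin on the axis at the collar's underside, z up: knob from 4 to 32 mm above the origin. About 60 g. Grip the knob from above.
- pin_tip (a point): The lower end of the pin, 34 mm below its origin. When the pin is home and the former shut it lies 26 mm below the lower_hole point.
- pin_block: Wooden accessory block, 56 x 150 x 45 mm high, fixed, with three holes (12.5 mm, 40 mm deep) in a row along its y axis, 46 mm apart, mouths 45 mm above the bench. Origin at the centre of its underside. The red-headed pin and two other rods stand in the holes in any order, collars on the block's top.
- rod_grey: Rod with a grey knob 15 mm in diameter and 28 mm high, collar like the pin's, standing in the block; not needed. Origin at the underside of its collar.
- rod_yellow: Rod with a yellow knob 15 mm in diameter and 28 mm high, standing in the block; not needed. Origin at the underside of its collar.
- tin_a: Closed aluminium moisture tin, 57 mm in diameter, 33 mm high; origin at the centre of its underside. Bystander.
- tin_b: Another such tin. Bystander.
- beaker: Empty glass beaker, 68 mm in diameter, 88 mm high; origin under its centre. Bystander.
- cube: Dark soil cube, 50 mm; origin under its centre. Bystander.
- wash_bottle: White wash bottle with a bent spout, 66 mm in diameter, about 205 mm high, behind the former; origin under its centre. Bystander.
- spatula: Flat scraper spatula, 190 mm long, wooden handle, lying in front of the robot, about along y; origin at its middle. Bystander.
Mind the look-alikes: they are no part of the job. What is shaped like the core but purple or turquoise is not meant.

How it is judged:
By the outcome, as a careful person would: the job done as asked, in the order asked, and still so for the second after the job is handed in, while the arm keeps its last pose, push and grip.
It also fails if it takes over 59 s, if anything falls off the work surface, if the arm or the gripper's body presses on something with over 40 N, if the wrist force passes 120 N, or if a joint passes its speed limit or range.

## Working session

There is one attempt and no reset: what is moved stays moved. The work goes in short steps, Python scripts to look and compute and a shell command to move; the robot and the scene stay as the last step left them, time stands still between calls to the robot, and variables do not carry over. Pictures are saved under pics/ and viewed, at most 10 in all, crops included, and the job is handed in when it is done.

```bash
mkdir -p pics; ls
python3 - <<'E'
from bench import ctrl,camera,camera_model
import cv2,numpy as np
s=ctrl.get_state();print(s['time'],s['position'],np.round(s['eef_rot'],3).tolist(),s['gripper_width'],s['force'])
for n in ['scene','top']:
    m=camera_model(n);print(n,np.round(m['mtx'],1).tolist(),np.round(m['extrinsics'],3).tolist())
    cv2.imwrite(f'pics/{n}0.png',camera(n))
E
```

```text
pics
0.0 [0.19738629 0.61895019 0.30326469] [[-0.953, 0.304, -0.0], [0.304, 0.953, -0.001], [0.0, -0.001, -1.0]] 0.08509029769074146 [0.01889358 0.31483407 0.26640795]
scene [[514.3, 0.0, 318.9], [0.0, 514.3, 232.4], [0.0, 0.0, 1.0]] [[0.395, 0.919, -0.018, -0.237], [0.732, -0.326, -0.599, -0.371], [-0.556, 0.223, -0.801, 1.475], [0.0, 0.0, 0.0, 1.0]]
top [[601.2, 0.0, 316.7], [0.0, 601.2, 233.3], [0.0, 0.0, 1.0]] [[-0.016, -1.0, 0.014, 0.019], [-0.993, 0.014, -0.12, 0.567], [0.12, -0.015, -0.993, 1.324], [0.0, 0.0, 0.0, 1.0]]
```

View pics/scene0.png

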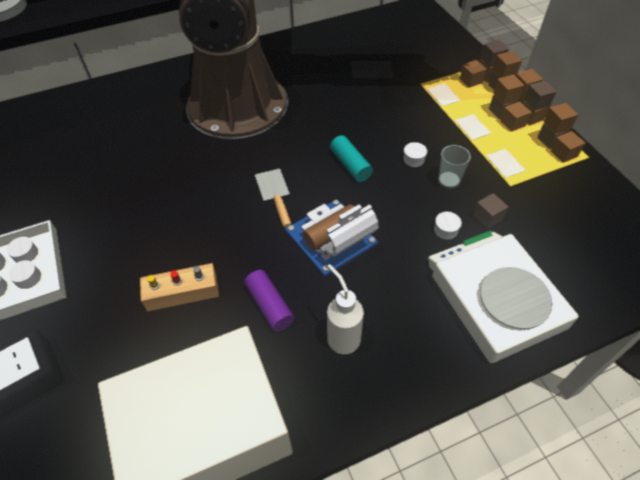

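View pics/top0.png

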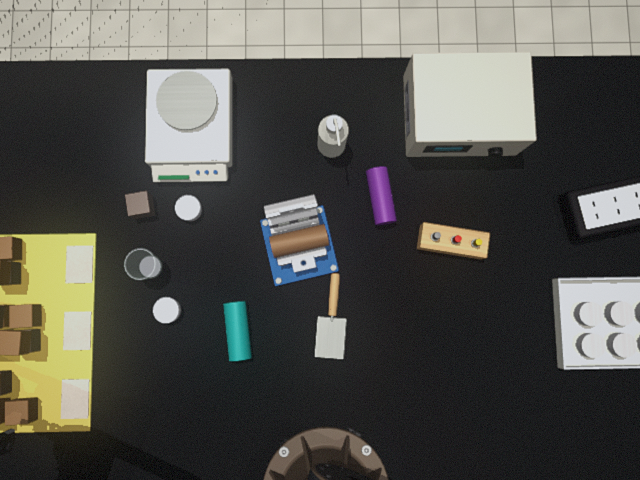

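Candidates for the pin (top view): grey knob (436,236), red knob (458,239), yellow knob (478,242), so red at (458,239) is the pin. Candidates for the core: brown (300,240) in the former, purple (382,195) and turquoise (237,330); the brown one is meant. The hole of the lower lug is near (303,262) in top and (320,210) in scene.

```bash
cat > h.py <<'E'
from bench import ctrl,camera,camera_model
import cv2,numpy as np
def ray(m,p):
    E=np.array(m['extrinsics']);K=np.array(m['mtx']);R=E[:3,:3]
    d=R.T@np.linalg.solve(K,[p[0],p[1],1.]);return -R.T@E[:3,3],d/np.linalg.norm(d)
def tri(obs):  # [(model,pixel)...] -> point, miss distances
    A=np.zeros((3,3));b=np.zeros(3);L=[]
    for m,p in obs:
        c,d=ray(m,p);P=np.eye(3)-np.outer(d,d);A+=P;b+=P@c;L.append((c,P))
    x=np.linalg.solve(A,b);return x,[float(np.linalg.norm(P@(x-c))) for c,P in L]
def plane(m,p,z):
    c,d=ray(m,p);return c+d*(z-c[2])/d[2]
def proj(m,X):
    q=np.array(m['mtx'])@(np.array(m['extrinsics'])@np.append(X,1))[:3];return q[:2]/q[2]
def blobs(im,lo,hi,amin=5):
    h=cv2.cvtColor(im,cv2.COLOR_BGR2HSV);k=cv2.inRange(h,np.array(lo),np.array(hi))
    if lo[0]==0: k|=cv2.inRange(h,np.array([172,lo[1],lo[2]]),np.array([180,255,255]))
    n,l,s,c=cv2.connectedComponentsWithStats(k)
    return [(np.round(c[i],1).tolist(),s[i].tolist()) for i in range(1,n) if s[i,4]>=amin],k
E
python3 - <<'E'
from h import *
T=cv2.imread('pics/top0.png');S=cv2.imread('pics/scene0.png');mt=camera_model('top');ms=camera_model('scene')
for n,im in(('t',T),('s',S)):
    print(n,'red',blobs(im,(0,170,90),(6,255,255))[0])
b,k=blobs(T,(100,130,60),(125,255,255),30);print(b)
k[:, :240]=0;k[:,350:]=0
r=cv2.minAreaRect(cv2.findNonZero(k));print(r)
for q in cv2.boxPoints(r): print(q,plane(mt,q,.012)[:2].round(4))
print('hole tri',tri([(mt,(303,262)),(ms,(320,210))]))
z=lambda I,a,b,c,d,f:cv2.resize(I[b:d,a:c],None,fx=f,fy=f,interpolation=cv2.INTER_CUBIC)
A=z(T,250,185,350,295,4);B=z(S,270,170,390,280,4)[:, :]
A=cv2.resize(A,(400,440));B=cv2.resize(B,(400,367));P=np.zeros((590,800,3),np.uint8);P[:440,:400]=A;P[:367,400:]=B
P[440:590,:400]=cv2.resize(T[215:265,410:500],(400,150)) ;P[370:590,400:]=cv2.resize(S[255:315,130:225],(400,220))
cv2.imwrite('pics/crop1.png',P)
E
```

```text
t red [([457.3, 238.4], [454, 235, 7, 7, 35])]
s red [([174.4, 274.9], [171, 270, 8, 12, 62])]
[([301.0, 258.8], [260, 205, 79, 82, 1387])]
((298.81793212890625, 245.30667114257812), (68.70683288574219, 66.31810760498047), 76.70142364501953)
[258.6459  219.50188] [0.6033 0.1429]
[323.18564 204.24702] [ 0.6369 -0.0061]
[338.98996 271.11145] [ 0.482  -0.0395]
[274.45023 286.36633] [0.4496 0.1077]
hole tri (array([0.50165575, 0.0438344 , 0.05373226]), [0.002060242244593501, 0.0020602422445935597])
```

View pics/crop1.png

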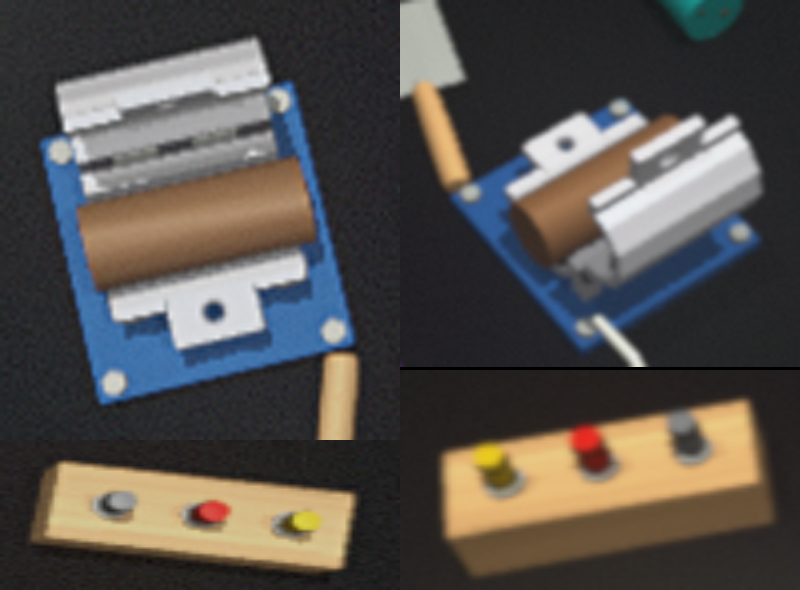

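Crop: the lower-lug hole is at about (303.2,262.8) in top and (319.8,213) in scene. The red knob stands between grey and yellow, as expected. The plate centre comes out at about (0.543,0.051), with a yaw of about 12.4°. I'm moving over the jig with the closing axis along jig y.

```bash
python3 -m handwheel '{"offset":[[0,0,-0.2],[0,0,-0.2],[0,0,-0.2],[0,0,-0.2],[0,0,-0.2],[-0.22,-0.95,0],[-0.22,-0.95,0],[-0.22,-0.95,0],[-0.22,-0.95,0],[-0.22,-0.95,0]],"spin":[-1,-1,-1,-1,-1,0,0,0,0,0],"grip":[1,1,1,1,1,1,1,1,1,1]}'
python3 -m handwheel '{"offset":[[-0.22,-0.95,0],[-0.22,-0.95,0],[-0.22,-0.95,0],[-0.22,-0.95,0],[-0.22,-0.95,0],[-0.22,-0.95,0],[-0.22,-0.95,0],[-0.22,-0.95,0],[-0.22,-0.95,0],[-0.22,-0.95,0]],"spin":[0,0,0,0,0,0,0,0,0,0],"grip":[0.4,0.4,0.4,0.4,0.4,0.4,0.4,0.4,0.4,0.4]}'
cat > look.py <<'E'
from h import *; import sys,pickle
s=ctrl.get_state();m=camera_model('wrist');im=camera('wrist')
cv2.imwrite(f'pics/{sys.argv[1]}.png',im);pickle.dump((s,m),open(f'pics/{sys.argv[1]}.pkl','wb'))
E=np.array(m['extrinsics']);print('t',s['time'],'tcp',np.round(s['position'],4),'ymeas',np.round(s['eef_rot'][:2,1] if hasattr(s['eef_rot'],'shape') else s['eef_rot'],3),'cam',np.round(-E[:3,:3].T@E[:3,3],3),'f',np.round(s['force'],1),'q',np.round(s['qpos'],0))
E
python3 look.py w1
```

```text
time: 0.93
position: [0.2812, 0.4412, 0.3436]
eef_rot: [[-0.977, -0.214, -0.0], [-0.214, 0.977, -0.001], [0.0, -0.0, -1.0]]
force: [2.0, -0.5, 0.7]
gripper_width: 0.0854
finger_force: 0.0
time: 1.77
position: [0.4482, 0.0886, 0.3439]
eef_rot: [[-0.977, -0.213, -0.0], [-0.213, 0.977, 0.0], [0.0, 0.0, -1.0]]
force: [1.5, 0.4, 1.1]
gripper_width: 0.0343
finger_force: 0.0
t 1.7667 tcp [0.4482 0.0886 0.3439] ymeas [-0.213  0.977] cam [0.376 0.071 0.414] f [1.5 0.4 1.1] q [  7.   9. 113.   0.  58. -95.]
```

View pics/w1.png

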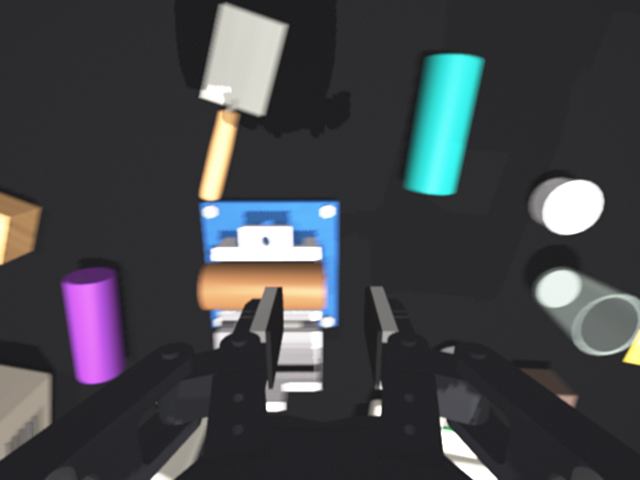

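The wrist view shows the plate square with the image. The lower-lug hole is at about (266,240) and the lid's lug at about (277,405); purple and turquoise lie to the side. I'm taking a second, closer viewpoint.

```bash
python3 -m handwheel '{"offset":[[0,-0.4,0.3],[0,-0.4,0.3],[0,-0.4,0.3],[0,-0.4,0.3],[0,-0.4,0.3],[0,0,0],[0,0,0],[0,0,0],[0,0,0],[0,0,0]],"spin":[0,0,0,0,0,0,0,0,0,0],"grip":[0,0,0,0,0,0,0,0,0,0]}'|head -2
python3 look.py w2
python3 - <<'E'
from h import *;import pickle
G={}
for n,c in(('w1',(266,240)),('w2',None)):
    s,m=pickle.load(open(f'pics/{n}.pkl','rb'));G[n]=m
    im=cv2.imread(f'pics/{n}.png');
    if c is None:c=proj(m,tri([(camera_model('top'),(303.2,262.8)),(G['w1'],(266,240))])[0]);print('pred',c)
    c=np.array(c).astype(int);print(n,c)
    x=cv2.resize(im[c[1]-45:c[1]+45,c[0]-60:c[0]+60],(400,300),interpolation=cv2.INTER_CUBIC);G[n+'i']=x
cv2.imwrite('pics/c2.png',np.vstack([np.hstack([G['w1i'],G['w2i']]),cv2.resize(im,(400,300)).repeat(1,0) if 0 else np.hstack([cv2.resize(im,(400,300)),np.zeros((300,400,3),np.uint8)])]))
E
```

```text
time: 2.65
position: [0.4651, 0.0129, 0.2844]
t 2.65 tcp [0.4651 0.0129 0.2844] ymeas [-0.214  0.977] cam [ 0.393 -0.004  0.354] f [0.2 0.8 0.1] q [  -2.   14.  116.    0.   50. -104.]
w1 [266 240]
pred [349.03351605 261.6603812 ]
w2 [349 261]
```

View pics/c2.png

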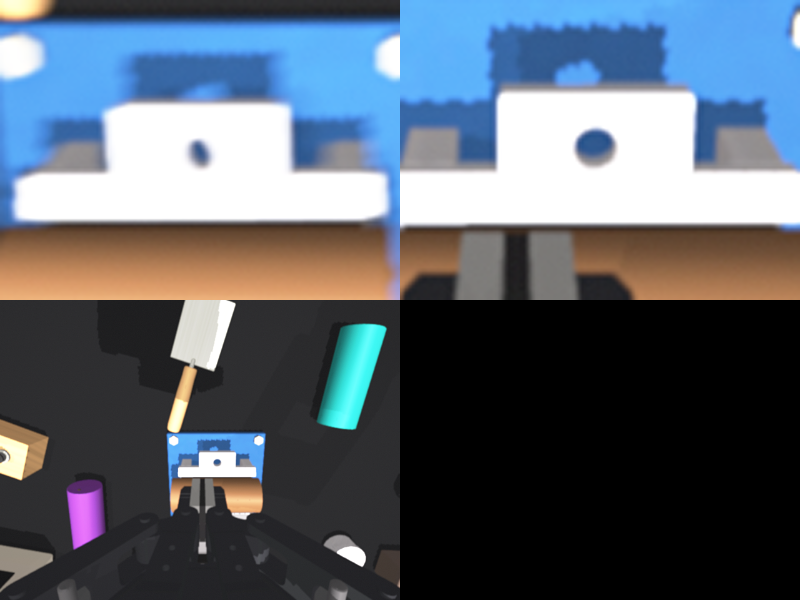

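The w2 crop is sharp, with the hole of the lower lug at pixel (347.5,259.8). w1 was motion-blurred.

Run:
```python
from h import *;import pickle
s,m=pickle.load(open('pics/w2.pkl','rb'));mt=camera_model('top');ms=camera_model('scene')
h=(347.5,259.8)
print('plane',plane(m,h,.048));print(tri([(m,h),(mt,(303.2,262.8))]),tri([(m,h),(mt,(303.2,262.8)),(ms,(319.8,213.1))]))
print('top',plane(mt,(303.2,262.8),.048),'scene',plane(ms,(319.8,213.1),.048))
# pin head
print('pin',tri([(mt,(457.3,238.4)),(ms,(174.4,274.9))]))
for n,p,q in(('lug',(310,202),(352,214)),('bottle',(333,122),(346,297)),):print(n,tri([(mt,p),(ms,q)]))
print('spout tip', tri([(mt,(338,145)),(ms,(330,266))]))
```

```text
plane [0.50195356 0.04086161 0.048     ]
(array([0.49953265, 0.04074328, 0.05374676]), [0.000818678513211307, 0.000818678513211386]) (array([0.50207801, 0.0425819 , 0.0440641 ]), [0.0016927214572379876, 0.0024357228587850157, 0.00242477745594444])
top [0.49958213 0.04152273 0.048     ] scene [0.50609948 0.04356068 0.048     ]
pin (array([ 0.54743978, -0.29851101,  0.06668042]), [0.0010317731453696791, 0.001031773145369582])
lug (array([0.62201706, 0.04288466, 0.17502794]), [0.019391567026767448, 0.01939156702676735])
bottle (array([ 0.78499194, -0.02494011,  0.16387911]), [0.00046763626444632335, 0.00046763626444629527])
spout tip (array([ 0.72914548, -0.03199431,  0.18909764]), [0.0015906500483960436, 0.0015906500483960538])
```

Lower hole ≈ (0.5015, 0.041); the height is consistent with 0.048 to within a few mm. The pin head is at about (0.547, −0.2985). The spout tip is well away at (0.729, −0.032). I'm going over the lid and down behind its lug with the fingers shut.

```bash
python3 -m handwheel '{"offset":[[-0.82,0.08,0],[-0.82,0.08,0],[-0.82,0.08,0],[-0.82,0.08,0],[-0.82,0.08,0],[-0.82,0.08,0],[0,0,0],[0,0,0.55],[0,0,0.55],[0,0,0.48]],"spin":[0,0,0,0,0,0,0,0,0,0],"grip":[0,0,0,0,0,0,0,0,0,0]}'
python3 - <<'E'
from h import *
cv2.imwrite('pics/s3.png',np.hstack([cv2.resize(camera('scene')[150:300,250:450],(400,300)),cv2.resize(camera('top')[170:290,240:400],(400,300))]))
E
```

```text
time: 3.53
position: [0.6531, 0.0737, 0.2199]
eef_rot: [[-0.977, -0.214, 0.0], [-0.214, 0.977, 0.0], [-0.0, -0.0, -1.0]]
force: [-0.0, 1.1, 0.4]
gripper_width: -0.0002
finger_force: 0.0
```

View pics/s3.png

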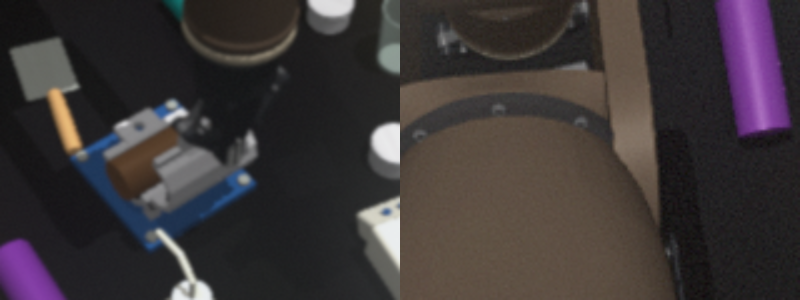

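The fingers stand behind the lid, clear of the spout. Now I push the lid over along the arc, gently.

```bash
python3 -m handwheel '{"offset":[[0.33,0,0],[0.33,0,0],[0.33,0,0],[0.22,0,-0.06],[0.22,0,-0.06],[0.22,0,0.04],[0.22,0,0.04],[0.22,0,0.08],[0.22,0,0.08],[0,0,0]],"spin":[0,0,0,0,0,0,0,0,0,0],"grip":[0,0,0,0,0,0,0,0,0,0]}'
python3 -m handwheel '{"offset":[[0.2,0,0.11],[0.2,0,0.11],[0.17,0,0.15],[0.17,0,0.15],[0.14,0,0.17],[0.14,0,0.17],[0.09,0,0.16],[0.09,0,0.16],[0,0,0],[0,0,0]],"spin":[0,0,0,0,0,0,0,0,0,0],"grip":[0,0,0,0,0,0,0,0,0,0]}'
python3 look.py w3
```

```text
time: 4.47
position: [0.5606, 0.053, 0.2149]
eef_rot: [[-0.977, -0.213, -0.003], [-0.213, 0.977, -0.0], [0.003, 0.0, -1.0]]
force: [-1.2, -0.4, -0.9]
gripper_width: 0.0
finger_force: 0.0
time: 5.3
position: [0.5159, 0.0431, 0.1683]
eef_rot: [[-0.977, -0.213, -0.001], [-0.213, 0.977, -0.0], [0.001, 0.0, -1.0]]
force: [0.0, 0.5, 1.5]
gripper_width: -0.0003
finger_force: 0.0
t 5.3 tcp [0.5159 0.0431 0.1683] ymeas [-0.213  0.977] cam [0.443 0.026 0.238] f [0.  0.5 1.5] q [   1.   28.  116.    0.   36. -101.]
```

View pics/w3.png

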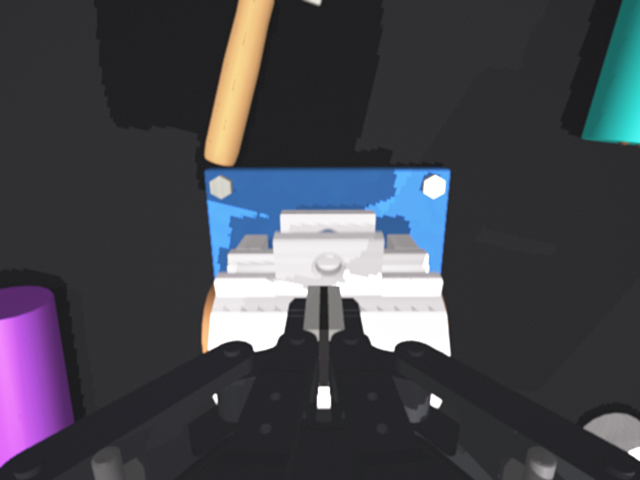

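The lid is well over: its lug and hole are at (328,265), falling onto the core, and the lower lug shows just ahead of it. I'm lifting away and going to view the pin.

```bash
python3 -m handwheel '{"offset":[[0,0,-0.7],[0,0,-0.7],[0,0,-0.7],[0.03,-0.85,0],[0.03,-0.85,0],[0.03,-0.85,0],[0.03,-0.85,0],[0.03,-0.85,0],[0.03,-0.85,0],[0.03,-0.85,0]],"spin":[0,0,0,0,0,0,0,0,0,0],"grip":[0,0,0,0.33,0.33,0.33,0.33,0.33,0.33,0.33]}' 60 |head -2
python3 -m handwheel '{"offset":[[0.03,-0.85,0],[0.03,-0.85,0],[0.03,-0.85,0],[0,0,0],[0,0,0],[0,0,0],[0,0,0],[0,0,0],[0,0,0],[0,0,0]],"spin":[0,0,0,0,0,0,0,0,0,0],"grip":[0.33,0.33,0.33,0.33,0.33,0.33,0.33,0.33,0.33,0.33]}'
python3 look.py p1
python3 - <<'E'
from h import *
im=cv2.imread('pics/p1.png');print(blobs(im,(0,170,60),(7,255,255),40)[0])
E
```

```text
time: 6.18
position: [0.559, -0.1931, 0.2533]
time: 7.02
position: [0.577, -0.2909, 0.2529]
eef_rot: [[-0.977, -0.214, 0.0], [-0.214, 0.977, -0.0], [-0.0, -0.0, -1.0]]
force: [-0.3, 0.4, -0.4]
gripper_width: 0.0281
finger_force: 0.0
t 7.0167 tcp [ 0.577  -0.2909  0.2529] ymeas [-0.214  0.977] cam [ 0.504 -0.308  0.323] f [-0.3  0.4 -0.4] q [ -29.   30.   95.    0.   55. -132.]
[([322.3, 189.7], [311, 178, 22, 24, 314])]
```

View pics/p1.png

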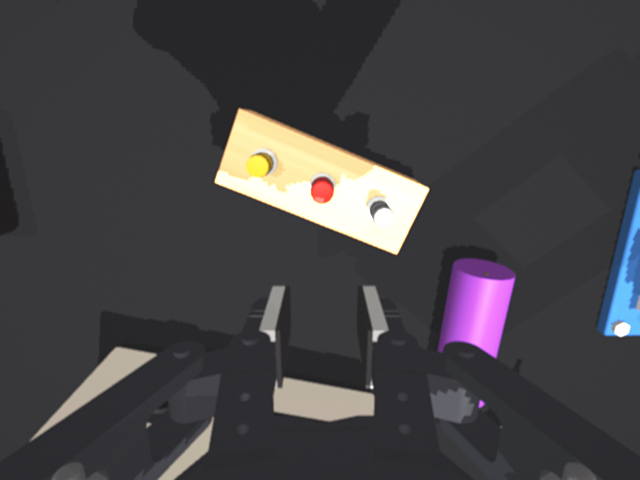

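The red knob is at (322.3,189.7), between yellow (259,165) and grey (381,210) on the block. The choice is confirmed.

```bash
cat > go.py <<'E'
from h import *
def units(P):  # shift in tool units to bring TCP xy to P
    s=ctrl.get_state();R=np.array(s['eef_rot']);d=np.array(P)-s['position'];return (R.T@d/.04).round(3)
E
python3 - <<'E'
from go import *;import pickle
s,m=pickle.load(open('pics/p1.pkl','rb'));mt=camera_model('top');ms=camera_model('scene')
P=plane(m,(322.3,189.7),.077);print(P,plane(m,(322.3,189.7),.070))
print(tri([(m,(322.3,189.7)),(mt,(457.3,238.4)),(ms,(174.4,274.9))]),tri([(m,(322.3,189.7)),(mt,(457.3,238.4))]))
print(units([P[0],P[1],.21]))
X=np.array(s['position'])+np.array([0,0,-.054]);print('grasp px',proj(m,X),'tip',proj(m,X-[0,0,.019]))
E
```

```text
[ 0.54714604 -0.29990714  0.077     ] [ 0.5483649  -0.29966771  0.07      ]
(array([ 0.54804315, -0.29881486,  0.06728001]), [0.0010943654482410993, 0.00103642985946, 0.0013493569535080686]) (array([ 0.54790309, -0.29942563,  0.06802478]), [0.0008137458691687146, 0.0008137458691689237])
[ 0.774 -0.057  1.072]
grasp px [327.539323 328.427068] tip [327.10257707 304.66807715]
```

```bash
python3 -m handwheel '{"offset":[[0.26,-0.02,0],[0.26,-0.02,0.3],[0.25,-0.02,0.3],[0,0,0.3],[0,0,0.3],[0,0,0.3],[0,0,0],[0,0,0],[0,0,0],[0,0,0]],"spin":[0,0,0,0,0,0,0,0,0,0],"grip":[0.33,0.33,0.33,0.33,0.33,0.33,0.33,0.33,0.33,0.33]}'|head -2
python3 look.py p2
python3 - <<'E'
from go import *;import pickle
im=cv2.imread('pics/p2.png');b=blobs(im,(0,170,60),(7,255,255),40)[0];print(b)
s,m=pickle.load(open('pics/p2.pkl','rb'));s1,m1=pickle.load(open('pics/p1.pkl','rb'))
c=max(b,key=lambda t:t[1][4])[0]
P=plane(m,c,.070);print(plane(m,c,.077),P,tri([(m,c),(m1,(322.3,189.7))]))
P[2]=.045+.025+.054;print(units(P))
E
```

```text
time: 7.9
position: [0.5477, -0.3007, 0.1932]
t 7.9 tcp [ 0.5477 -0.3007  0.1932] ymeas [-0.213  0.977] cam [ 0.475 -0.318  0.263] f [0.9 0.8 0.4] q [ -32.   33.  101.    0.   47. -134.]
[([326.3, 253.2], [314, 244, 27, 29, 297])]
[ 0.54039258 -0.30238618  0.077     ] [ 0.54284747 -0.30180136  0.07      ] (array([ 0.55403636, -0.29884313,  0.03787281]), [0.0002850047990409981, 0.0002850047990409381])
[ 1.260e-01 -1.000e-03  1.733e+00]
```

Run:
```python
from h import *
im=cv2.imread('pics/p2.png')
h=cv2.cvtColor(im,cv2.COLOR_BGR2HSV)[236:292:2,300:354:2]
for r in h: print(''.join(('R' if v>90 else 'r') if (a<10 or a>170) and s>110 and v>25 else ('#' if v>150 else '+' if v>70 else '.') for a,s,v in r))
```

```text
###########################
###########################
###########################
############+RRR###########
##########+RRRRRR+#########
#########RRRRRRRRR+########
########+RRRRRRRRRR+#######
########RRRRRRRRRRRR#######
#######+RRRRRRRRRRRR#######
########RRRRRRRRRRRR#######
########RRRRRRRRRRRR#######
########RRRRRRRRRRRR#######
########RRRRRRRRRRRRR######
#######RRRRRRRRRRRRRR######
#######RRRRRRRRRRRRRR######
#######RRRRRRRRRRRRRR######
#######RRRRRRRRRRRRRR######
#######RRRRRRRRRRRRRR######
########RRRRRRRRRRRRR######
########RRRRRRRRRRRR#######
#########RRRRRRRRRR########
##########RRRRRRRR#########
############RRRRR##########
###########################
###########################
+##########################
...+#######################
.....+#####################
```

```bash
cat > fit.py <<'E'
from go import *;import pickle
from scipy.optimize import minimize
def redmask(im):
    h=cv2.cvtColor(im,cv2.COLOR_BGR2HSV).astype(int);k=(((h[...,0]<10)|(h[...,0]>170))&(h[...,1]>110)&(h[...,2]>25)).astype(np.uint8)
    n,l,s,c=cv2.connectedComponentsWithStats(k);i=1+np.argmax(s[1:,4]);return (l==i).astype(np.uint8)
a=np.linspace(0,2*np.pi,40)
def sil(m,X):
    p=np.array([proj(m,X+[.008*np.cos(t),.008*np.sin(t),z]) for z in(0,-.028) for t in a],np.float32)
    k=np.zeros((480,640),np.uint8);cv2.fillConvexPoly(k,np.round(cv2.convexHull(p)*16).astype(np.int32),1,shift=4);return k
def fit(views,X0):
    V=[(m,redmask(im)) for m,im in views]
    f=lambda X:sum(np.logical_xor(k,sil(m,X)).sum()/k.sum() for m,k in V)
    r=minimize(f,X0,method='Nelder-Mead',options=dict(initial_simplex=np.array([X0]+[np.array(X0)+d for d in np.diag([.006,.006,.01][:len(X0)])])));return r.x,r.fun
E
python3 - <<'E'
from fit import *
L=lambda n:(pickle.load(open(f'pics/{n}.pkl','rb'))[1],cv2.imread(f'pics/{n}.png'))
print(fit([L('p1'),L('p2')],[.5475,-.300,.077]))
s2=ctrl.get_state()
for n in('p1','p2'):
    b=minimize(lambda q:np.logical_xor(redmask(L(n)[1]),sil(L(n)[0],np.array([q[0],q[1],.077]))).sum(),[.5475,-.3],method='Nelder-Mead',options=dict(initial_simplex=[[.5475,-.3],[.5535,-.3],[.5475,-.294]]))
    print(n,b.x,b.fun)
print(s2['position'],units([.5475,-.300,.124]))
E
```

```text
(array([ 0.55285672, -0.29901096,  0.06459289]), np.float64(0.3921011768551814))
p1 [ 0.54812932 -0.29958484] 150.0
p2 [ 0.54904687 -0.30046875] 242.0
[ 0.54770789 -0.30065713  0.19332796] [0.003 0.019 1.733]
```

```bash
python3 -m handwheel '{"offset":[[-0.03,0.01,0.34],[0,0,0.35],[0,0,0.35],[0,0,0.35],[0,0,0.34],[0,0,0],[0,0,0],[0,0,0],[0,0,0],[0,0,0]],"spin":[0,0,0,0,0,0,0,0,0,0],"grip":[0.33,0.33,0.33,0.33,0.33,0.33,0.33,0,0,0]}' 80
python3 -m handwheel '{"offset":[[0,0,0],[0,0,0],[0,0,0],[0,0,0],[0,0,-0.2],[0,0,-0.4],[0,0,-0.6],[0,0,-0.6],[0,0,-0.6],[0,0,-0.6]],"spin":[0,0,0,0,0,0,0,0,0,0],"grip":[0,0,0,0,0,0,0,0,0,0]}'
```

```text
time: 8.78
position: [0.5487, -0.3, 0.1247]
eef_rot: [[-0.977, -0.213, 0.001], [-0.213, 0.977, -0.001], [-0.001, -0.001, -1.0]]
force: [-0.7, 3.3, 7.0]
gripper_width: 0.0137
finger_force: 78.1
time: 9.62
position: [0.5483, -0.3, 0.2456]
eef_rot: [[-0.977, -0.213, 0.001], [-0.213, 0.977, -0.001], [-0.001, -0.001, -1.0]]
force: [0.6, -0.1, -0.1]
gripper_width: 0.0134
finger_force: 78.0
```

```bash
python3 look.py g1
python3 - <<'E'
from fit import *
s,m=pickle.load(open('pics/g1.pkl','rb'));im=cv2.imread('pics/g1.png')
k=redmask(im);x,y,w,h=cv2.boundingRect(k);print('red',x,y,w,h,k.sum())
g=np.array(s['position']);R=np.array(s['eef_rot'])
for n,d in(('grasp',.054),('fingertip',.073),('knobtop if 25',.047),('collar',.054+.025),('pintip',.054+.059)):print(n,proj(m,g+R[:,2]*d).round(1))
cv2.imwrite('pics/g1c.png',cv2.resize(im[190:390,230:430],(800,800))[:600])
E
```

```text
t 9.6167 tcp [ 0.5483 -0.3     0.2456] ymeas [-0.213  0.977] cam [ 0.476 -0.317  0.316] f [ 0.6 -0.1 -0.1] q [ -31.   29.   98.   -0.   53. -134.]
red 304 289 40 69 2347
grasp [327.6 328.2]
fingertip [327.1 304.5]
knobtop if 25 [327.8 338.6]
collar [327.  298.1]
pintip [326.5 268.9]
```

View pics/g1c.png

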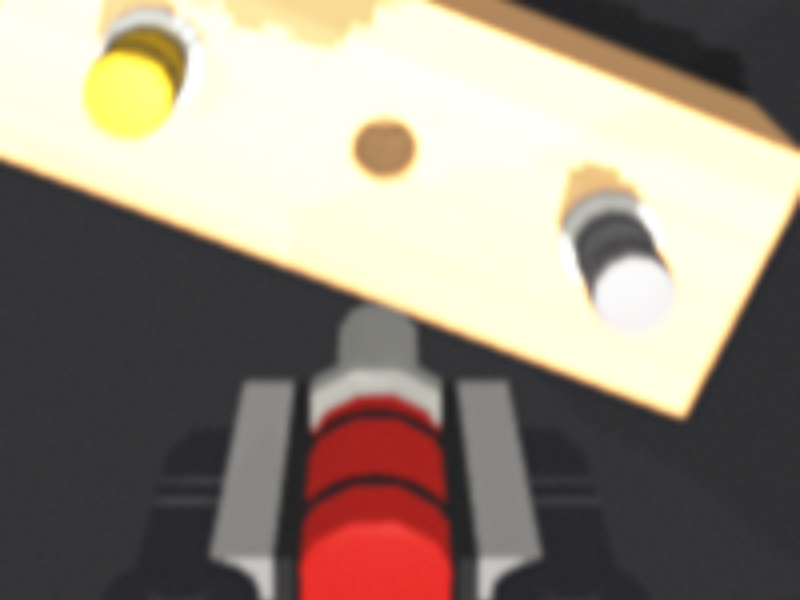

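The pin is held squarely, vertical between the pads, axis at column 324 and tip at about (324,266). The empty block hole is at (326,227.2). That hole gives a calibration reference: the same pixel at the same height means the pin is above the hole.

Run:
```python
from fit import *
s,m=pickle.load(open('pics/g1.pkl','rb'));im=cv2.imread('pics/g1.png')
g=cv2.cvtColor(im,cv2.COLOR_BGR2GRAY)
h=g[212:244,308:344]
k=(h<175).astype(np.uint8);n,l,st,c=cv2.connectedComponentsWithStats(k);print([(c[i]+[308,212],st[i]) for i in range(1,n) if st[i,4]>40])
for p in [(326,227.2)]:
    P=plane(m,p,.045);print(P, 'pin xy at tcp',s['position'][:2],'proj of tcp axis at z.045',proj(m,np.array([*s['position'][:2],.045])))
    d=P-np.array(s['position']);print('bias in tool axes mm',np.array(s['eef_rot']).T@d*1000)
print(units([.5015,.041,.2636]))
```

```text
[(array([325.56944444, 226.64583333]), array([ 11,   9,  14,  13, 144], dtype=int32))]
[ 0.55023488 -0.29944949  0.045     ] pin xy at tcp [ 0.54827233 -0.30000537] proj of tcp axis at z.045 [325.83920474 224.59811288]
bias in tool axes mm [ -1.91338423   0.27735993 200.6294348 ]
[-0.641  8.609 -0.369]
```

```bash
python3 -m handwheel '{"offset":[[-0.06,0.86,-0.07],[-0.06,0.86,-0.07],[-0.06,0.86,-0.07],[-0.06,0.86,-0.07],[-0.06,0.86,-0.07],[-0.06,0.86,0],[-0.07,0.86,0],[-0.07,0.86,0],[-0.07,0.86,0],[-0.07,0.87,0]],"spin":[0,0,0,0,0,0,0,0,0,0],"grip":[0,0,0,0,0,0,0,0,0,0]}'|head -2
python3 -m handwheel '{"offset":[[0,0,0],[0,0,0],[0,0,0],[0,0,0],[0,0,0],[0,0,0],[0,0,0],[0,0,0],[0,0,0],[0,0,0]],"spin":[0,0,0,0,0,0,0,0,0,0],"grip":[0,0,0,0,0,0,0,0,0,0]}'
python3 look.py j1
python3 - <<'E'
from h import *
g=cv2.cvtColor(cv2.imread('pics/j1.png'),cv2.COLOR_BGR2GRAY)
np.set_printoptions(linewidth=250)
print(g[176:270:2,270:384:3])
E
```

```text
time: 10.5
position: [0.4996, 0.0435, 0.2584]
time: 11.33
position: [0.4999, 0.0419, 0.2575]
eef_rot: [[-0.977, -0.213, -0.0], [-0.213, 0.977, -0.0], [0.0, 0.0, -1.0]]
force: [0.6, -0.2, -0.4]
gripper_width: 0.0133
finger_force: 78.3
t 11.3333 tcp [0.4999 0.0419 0.2575] ymeas [-0.213  0.977] cam [0.427 0.025 0.327] f [ 0.6 -0.2 -0.4] q [   1.   19.  113.   -0.   47. -101.]
[[126 125 125 ... 135 134 134]
 [148 148 149 ... 153 153 153]
 [151 149 150 ... 153 153 154]
 ...
 [252 252 252 ... 245 245 245]
 [252 252 252 ... 244 244 244]
 [252 252 252 ... 244 244 244]]
```

Run:
```python
from h import *
im=cv2.imread('pics/j1.png');g=cv2.cvtColor(im,cv2.COLOR_BGR2GRAY)
for y in range(160,284,3): print(y,''.join(' .:-=+*#%@'[min(9,int(v)//26)] for v in g[y,250:400:2]))
m=camera_model('wrist');
for z in(.056,.063):print(z,proj(m,np.array([*ctrl.get_state()['position'][:2],z])))
```

```text
160 ##**+=.....................................................................
163 #**++=.....................................................................
166 @@%%*:.....................................................................
169 @@%#-......................................................................
172 ##*-.......................................................................
175 ---------------------------::::-----------------==========-================
178 ++++++++++++++++++++++++++++==+++++++++++++++++++++*****+++++++++++*+**+=-=
181 %+++++++++++++++++++++++++++++++++++++++++++++++++*****++++++++++++++++=*@@
184 @@%+++++++++++++++++=---==---==--==---===--==--==++*+++++++++++++++++++%@@@
187 @@@++++++++++++++++=------------------------------++++++++++++++++++++=%@@@
190 @@@++++++++++++++++=-----------------------------=+++++++++++++++++++++%@@@
193 @@#++++++++++++++++=-----------------------------=+++++++++++++++++++++*%@@
196 *+++++++++++++++++++------------------------------+++++++**+**++++++++++++#
199 +++++++++++++++++++=----------------==------------++++++
[... 1627 characters left out ...]
@@@@@@@@@@@@@@@@@@@@@@@@@@@@@@@@@@@@@@@@@@@@@@@@@@@@@@@@@@@@@@@@@@@@@@@@
265 @@@@@@@@@@@@@@@@@@@@@@@@@@@@@@@@@@@@%%%@@@@@@@@@@@@@@@@@@@@@@@@@@@@@@@@@@@@
268 @@@@@@@@@@@@@@@@@@@@@@@@@@@@@@@@@@*=---=*@@@@@@@@@@@@@@@@@@@@@@@@@@@@@@@@@@
271 @@@@@@@@@@@@@@@@@@@@@@@@@@@@@@@@@+---=-=-+@@@@@@@@@@@@@@@@@@@@@@@@@@@@@@@@@
274 @@@@@@@@@@@@@@@@@@@@@@@@@@@@@@@@@=-----=-=@@@@@@@@@@@@@@@@@@@@@@@@@@@@@@@@@
277 @@@@@@@@@@@@@@@@@@@@@@@@@@@@@@@@%----=====@@@@@@@@@@@@@@@@@@@@@@@@@@@@@@@@@
280 @@@@@@@@@@@@@@@@@@@@@@@@@@@@@@@@%=========%@@@@@@@@@@@@@@@@@@@@@@@@@@@@@@@@
283 @@@@@@@@@@@@@@@@@@@@@@@@@@@@@@%*=+***++++==#@@@@@@@@@@@@@@@@@@@@@@@@@@@@@@@
0.056 [325.62774606 224.52369303]
0.063 [325.67491054 227.04135785]
```

The lid is down. The top-lug hole is at about (323.5,229.8), and the pin tip at about (324,266). The reference suggests I am within about 1 mm already, so I'm lowering the tip to about 20 mm above the lug to compare again.

```bash
python3 -m handwheel '{"offset":[[0,0,0.3],[0,0,0.3],[0,0,0.3],[0,0,0.3],[0,0,0.3],[0,0,0],[0,0,0],[0,0,0],[0,0,0],[0,0,0]],"spin":[0,0,0,0,0,0,0,0,0,0],"grip":[0,0,0,0,0,0,0,0,0,0]}'|head -2
python3 look.py j2
python3 - <<'E'
from h import *
im=cv2.imread('pics/j2.png');g=cv2.cvtColor(im,cv2.COLOR_BGR2GRAY)
for y in range(210,300,2): print(y,''.join(' .:-=+*#%@'[min(9,int(v)//26)] for v in g[y,270:380]))
m=camera_model('wrist');s=ctrl.get_state()
for z in(.056,.063,s['position'][2]-.113):print(z,proj(m,np.array([*s['position'][:2],z])))
E
```

```text
time: 12.22
position: [0.5003, 0.0421, 0.1982]
t 12.2167 tcp [0.5003 0.0421 0.1982] ymeas [-0.213  0.977] cam [0.428 0.025 0.268] f [ 0.4  0.4 -0.4] q [   1.   24.  117.   -0.   39. -101.]
210 +++++++++*++=-----------------------------------------------------------------------==+***********************
212 +++++++++*+=-------------------------------------------------------------------------=+***********************
214 +++++++++++=----------------------------------------=-------------------------------=+************************
216 +++++++++++=---------------------------------======++++=----------------------------=+**+++++++***************
218 ++++++++++==-----------------------------===++++++++++++---------------------------=+++++++++++++++*********++
220 ++++++++++++=---------------------------=++++++++++++++=----------------------------==++++++++++++++*******+++
222 ++++++++++++=-==========================++++++++++++++++=============================+++++++++++++++++++***+++
224 +++++++++*++==++++++++++++++++++++++++++++++++++++++++++++++++++++++++++++++++++++++++++++++++++++++++
[... 3679 characters left out ...]
*********
290 ********************+===========-:...-+*****++=--:::::::::::-==++****+-...:============+**********************
292 ********************+===========-:...-+**+=--::.............::::-==+*+-. .:-===========+**********************
294 %%%%%%%%%%%%%%%%%%#*============-....-++=-:......................::=++-....-===========+*%%%%%%%%%%%%%%%%%%%%%
296 @@@@@@@@@@@@@@@@@@%*============:....-==:.....::::::::::::::::.....:--:....:============*%@@@@@@@@@@@@@@@@@@@@
298 @@@@@@@#=----------============-:.....:...::::::::::::::::::::::::.........:=============----------=#@@@@@@@@@
0.056 [326.15793162 250.36079332]
0.063 [326.23117406 254.3411774 ]
0.08508013796582482 [326.49484606 268.67051642]
```

Measured in j2: hole centre (323.8,256.7), pin axis column 325, tip centre about (325,270.5). That leaves the pin about 0.6 mm toward +y and x within about 0.3 mm. I'm correcting and starting the insertion slowly.

```bash
python3 -m handwheel '{"offset":[[0,-0.015,0.1],[0,0,0.1],[0,0,0.1],[0,0,0.1],[0,0,0.1],[0,0,0.1],[0,0,0.05],[0,0,0.05],[0,0,0],[0,0,0]],"spin":[0,0,0,0,0,0,0,0,0,0],"grip":[0,0,0,0,0,0,0,0,0,0]}'
python3 - <<'E'
from bench import ctrl
s=ctrl.get_state();print(s['force'],s['torque'],s['position'])
E
```

```text
time: 13.1
position: [0.5003, 0.0415, 0.1695]
eef_rot: [[-0.977, -0.213, 0.0], [-0.213, 0.977, 0.0], [-0.0, -0.0, -1.0]]
force: [1.2, 1.0, -0.4]
gripper_width: 0.0135
finger_force: 78.2
[ 1.24076617  0.992492   -0.38042066] [ 0.13348984 -0.39857236  0.01441296] [0.50025531 0.04149612 0.16949656]
```

The tip is in the top hole, with practically no force. Continuing towards the lower lug.

```bash
python3 -m handwheel '{"offset":[[0,0,0.05],[0,0,0.05],[0,0,0.05],[0,0,0.05],[0,0,0.05],[0,0,0.05],[0,0,0.05],[0,0,0.05],[0,0,0],[0,0,0]],"spin":[0,0,0,0,0,0,0,0,0,0],"grip":[0,0,0,0,0,0,0,0,0,0]}'
python3 -c "
from bench import ctrl
s=ctrl.get_state();print(s['force'],s['torque'],s['position'])"
```

```text
time: 13.93
position: [0.5003, 0.0415, 0.1533]
eef_rot: [[-0.977, -0.213, 0.0], [-0.213, 0.977, 0.0], [-0.0, -0.0, -1.0]]
force: [5.0, 1.2, -0.2]
gripper_width: 0.0132
finger_force: 78.2
[ 4.98435809  1.18651254 -0.16123538] [ 0.34523527 -0.98480977  0.02609284] [0.50026093 0.04148619 0.15331428]
```

Tip through both holes, about 8 mm into the lower lug, with a 5 N side force toward +x. I'm easing by 0.3 mm and continuing down.

```bash
python3 -m handwheel '{"offset":[[-0.008,0,0.04],[0,0,0.04],[0,0,0.04],[0,0,0.04],[0,0,0.04],[0,0,0.04],[0,0,0.04],[0,0,0.03],[0,0,0],[0,0,0]],"spin":[0,0,0,0,0,0,0,0,0,0],"grip":[0,0,0,0,0,0,0,0,0,0]}'
python3 -c "
from bench import ctrl
s=ctrl.get_state();print(s['force'],s['torque'],s['position'])"
```

```text
time: 14.77
position: [0.5005, 0.0416, 0.1409]
eef_rot: [[-0.977, -0.213, 0.0], [-0.213, 0.977, 0.0], [-0.0, -0.0, -1.0]]
force: [5.2, 2.0, 0.7]
gripper_width: 0.0132
finger_force: 78.2
[5.21687406 1.96548244 0.74511029] [ 0.33754402 -0.93732059  0.01298801] [0.50046206 0.04155673 0.1409074 ]
```

```bash
python3 -m handwheel '{"offset":[[-0.005,-0.005,0.02],[0,0,0.02],[0,0,0.02],[0,0,0.02],[0,0,0.02],[0,0,0],[0,0,0],[0,0,0],[0,0,0],[0,0,0]],"spin":[0,0,0,0,0,0,0,0,0,0],"grip":[0,0,0,0,0,0,0,0,0,0]}' 100
python3 -c "
from bench import ctrl
s=ctrl.get_state();print(s['force'],s['torque'],s['position'])"
```

```text
time: 15.6
position: [0.5005, 0.0414, 0.1371]
eef_rot: [[-0.977, -0.213, -0.0], [-0.213, 0.977, 0.0], [0.0, 0.0, -1.0]]
force: [3.7, 3.1, 5.6]
gripper_width: 0.0131
finger_force: 98.1
[3.67867075 3.12823397 5.63583902] [ 0.45099012 -0.60055167  0.01803488] [0.50045544 0.04139623 0.13706713]
```

```bash
python3 -m handwheel '{"offset":[[0,0,0.02],[0,0,0.01],[0,0,0.01],[0,0,0.01],[0,0,0],[0,0,0],[0,0,0],[0,0,0],[0,0,0],[0,0,0]],"spin":[0,0,0,0,0,0,0,0,0,0],"grip":[0,0,0,0,0,0,0,0,0,0]}' 100
python3 -c "
from bench import ctrl
s=ctrl.get_state();print(s['force'],s['torque'],s['position'])"
```

```text
time: 16.43
position: [0.5005, 0.0414, 0.1356]
eef_rot: [[-0.977, -0.213, 0.0], [-0.213, 0.977, 0.0], [-0.0, -0.0, -1.0]]
force: [-0.2, 2.5, 19.1]
gripper_width: 0.0129
finger_force: 100.2
[-0.18430937  2.48994466 19.05695435] [ 0.46092356 -0.03708365  0.01668781] [0.50047751 0.04142537 0.135591  ]
```

```bash
python3 -m handwheel '{"offset":[[0,0,0.01],[0,0,0],[0,0,0],[0,0,0],[0,0,0],[0,0,0],[0,0,0],[0,0,0],[0,0,0],[0,0,0]],"spin":[0,0,0,0,0,0,0,0,0,0],"grip":[0,0,0,0,0,0,0,0,0,0]}' 100
python3 look.py f1
python3 - <<'E'
from h import *
s=ctrl.get_state();print(s['force'],s['position'])
a=cv2.resize(camera('scene')[170:290,250:410],(400,300),interpolation=cv2.INTER_CUBIC)
b=cv2.resize(camera('top')[180:300,240:400],(400,300))
c=cv2.imread('pics/f1.png')[180:380,180:460]
cv2.imwrite('pics/fin.png',np.vstack([np.hstack([a,b]),cv2.resize(c,(800,300))]))
E
```

```text
time: 17.27
position: [0.5005, 0.0414, 0.1355]
eef_rot: [[-0.977, -0.213, 0.0], [-0.213, 0.977, 0.0], [-0.0, -0.0, -1.0]]
force: [-1.7, 3.0, 27.8]
gripper_width: 0.0127
finger_force: 101.1
t 17.2667 tcp [0.5005 0.0414 0.1355] ymeas [-0.213  0.977] cam [0.428 0.024 0.205] f [-1.7  3.  27.8] q [   1.   30.  119.    0.   31. -101.]
[-1.07559584  2.33157415 26.88989625] [0.50049636 0.04141476 0.13546023]
```

View pics/fin.png

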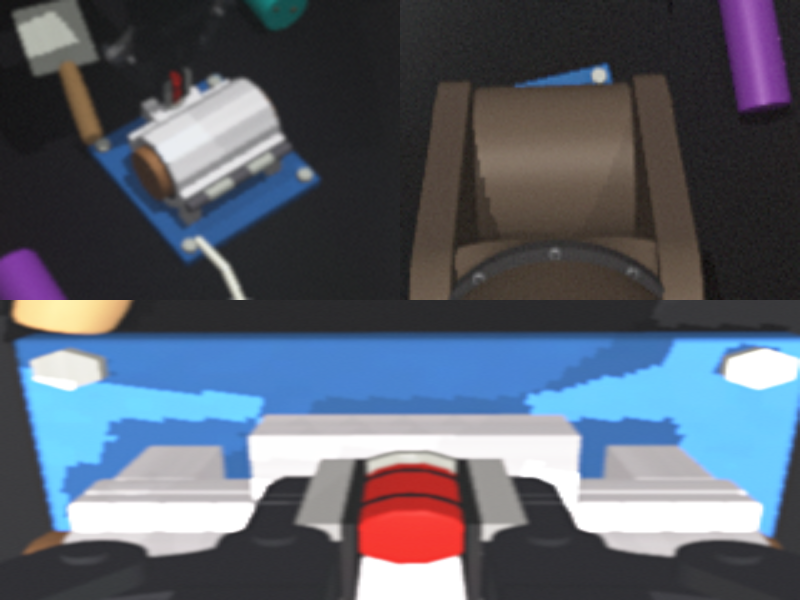

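The picture shows the former shut flat, with the collar on the top lug, the pin in the grip and the core in place. The push is stiff at 27 N, with 0.1 mm of travel for 8 N, so it is fully shut. Handing in.

```bash
python3 -c "
from bench import ctrl
print(ctrl.close_job())"
```

```text
the job is handed in; nothing more can be done
None
```

The job is handed in at about 17 s on the robot's clock: the former is shut over the core, the red pin is through both lugs with its collar on the top lug, and the arm is still holding it and pressing down with about 27 N.

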